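Screw the ink-stick press down to its pointer

TASK

Bring the ink-stick press down to its set mark: reach down between the spokes of its handwheel with closed fingers and push a spoke round clockwise, seen from above, until the red spoke points at the yellow pointer tab outside the rim. Push gently, without gripping the wheel, stop at the tab rather than running past it, then come away and leave the bottle, dish and brass weight standing where they are.

Things in the scene. Friction and masses are not known exactly. Their poses are not given: they have to be found in the camera images.
- wheel: Level handwheel of a bolted-down green and dark steel bench screw press: three straight round spokes, 16 mm thick, 120 degrees apart, one red, two dark. Origin on its vertical turning axis at the spokes' mid height, 220 mm above the work surface; x axis outwards along the red spoke, z up; turns with the wheel. More than 35 N between fingers and wheel counts as gripping or shoving.
- hub (a point): Centre of the wheel, on its axis, at the spokes' mid height. Hub radius 24 mm, its nut 23 mm higher than this point; rim a 16 mm thick ring of mean radius 120 mm level with the spokes. Each window between spokes is thus open from 24 to 112 mm from the axis. Below, the room is free down to 170 mm above the work surface (press crosshead, pointer arm).
- red_tip (a point): Point on the centre line of the red spoke, 105 mm from the wheel's axis, at the spokes' mid height; turns with the wheel. Clockwise from above screws the plate down. There is no stop at the mark; the wheel stays where it is left, hardly coasts, and takes about 0.25 N m (3 to 5 N on a spoke 75 mm from the axis) to turn.
- mark: Yellow pointer of the press, set at a different angle each time and fixed during the job: a collar on the screw axis below the wheel, a flat arm leading outwards under the wheel, and a level tab outside the rim. Origin on the wheel's axis at the work surface, x axis towards the tab, z up. At the start the red spoke stands 0.8 to 2.7 rad counterclockwise (seen from above) of the tab.
- tab (a point): Top middle of the yellow pointer tab (32 mm radially, 30 mm wide, 6 mm thick), 153 mm from the wheel's axis and 223 mm above the work surface, just outside the rim.
- oil_bottle: Bystander: amber oil bottle with black cap, 54 mm diameter, 170 mm tall, loose on the work surface beside the press; origin at the centre of its underside.
- dish: Bystander: white plastic dish, 90 mm across, 30 mm tall, loose on the work surface beside the press; origin at the centre of its underside.
- weight: Bystander: brass balance weight with a knob, 34 mm diameter, 54 mm tall, loose on the work surface near the press; origin at the centre of its underside.

How it is judged:
By the outcome, as a careful person would: the job done as asked, in the order asked, and still so for the second after the job is handed in, with the robot touching nothing.
It also fails if it takes over 45 s, if anything falls off the work surface, if the arm or the gripper's body presses on something with over 40 N, if the wrist force passes 120 N, or if a joint passes its speed limit or range.

ROBOT

A 6-joint arm with a two-finger parallel gripper is mounted at the origin on the work surface. World frame = base frame: x ahead of the robot, y to its left, z up, the work surface at z = 0. Lengths are in m, angles in rad, forces in N, time in s.
With the tool pointing down it reaches from about 0.2 to 0.875 m from the base axis. Payload 3.4 kg.
Tool frame: the origin (TCP) lies on the centre line of the jaws, within the pads' length; the fingertips stand 8 mm ahead of it and the grasp point (between the pads) lies 11 mm behind it; y points along the fingers, z is the direction in which the jaws open and shut, and the axes are right-handed (so a half turn about y gives the same grasp; the last joint's range is limited). The gripper opens to 94 mm and grips with 3 to 60 N. Pads are 16 mm wide; open, the fingers measure 119 mm over their backs; the gripper's body (75 mm by 177 mm) begins 78 mm behind the grasp point.
Start: joints at [1.182, 0.276, 1.505, -0, 1.361, -0.121], TCP at [0.152, 0.555, 0.213] pointing down, gripper open.
Joint ranges: [-2.89, 2.89], [-0.75, 2.08], [0.22, 2.7], [-1.18, 4.32], [0.11, 2.71], [-2.7, 2.7]. Speed limits (rad/s): [2.57, 2.57, 3.14, 3.14, 3.14, 3.14].

INTERFACE

Orientations are given as a unit quaternion [w, x, y, z].
In Python, from workcell import r gives the robot as it stands.
- The arm moves only by the tool apply_moves, never from a script. Its argument "moves" is text: rows parted by semicolons, each of 7 numbers parted by spaces: the closure, from -1 (fully open) to 1 (shut), then the shift along the world's x, y, z in units of 30 mm (1.0 is 30 mm), then the turn, a rotation vector about the world's x, y, z in units of 5 degrees (1.0 is 5 degrees). A call has 1 to 20 rows; each row shifts and turns the commanded pose from where the row before left it; what a row does not reach is not made up. A row lasts 1/12 s, in which the tool goes at most 41.7 mm and 7.16 degrees, less where a joint would pass 70% of its speed; a pose out of reach is approached as far as the arm can. A call is refused whole if a number of a shift passes 1 or a number of a turn 1, either way. A call with a gripper value outside its range is refused whole. The fingers move at their own pace and stop on an object; "newtons" is the grip in N (left out, the last holds). Time passes only in rows, so rows that do not move let the fingers close. It gives the time, the measured TCP pose, the force and the opening at its end, in the units of the state.
- r.sense(): the state, without advancing time (a new reading comes with each control period).
- r.camera(name): name is "scene" or "top" or "wrist"; returns a dict with "pixels" (384x512x3 uint8, red, green, blue), "z_map" (384x512 float32, m along the optical axis (not along the pixel's ray), 0 where there is no reading), "vertical_fov" (degrees; the focal length in pixels is half the picture's height over the tangent of half this angle, whatever the lens; pixels are square), "cx", "cy" (the principal point, pixels), "world_from_camera" (4x4, takes a point from camera to world coordinates). Camera axes: x right, y down, z forward; pixel columns grow to the right and rows downward; lengths in m; the calibration is good to about 2 mm. A picture is of the moment at which its call begins.
- r.sign_off(): hands the job in, once; it reports no verdict.
Trained networks look in the newest picture that a camera, given by its name, has taken for a name from the list of things; names that differ only in an ending like _2 or _b are one class to them, and where a whole thing is asked for, a point or a joint stands for the part that bears it (a point fixed in the world has none). Each returns a list of dicts, best first, with "conf" (0 to 1); they miss things now and then, are a little off and sometimes report something else, mostly with a low value. They report only what shows in the picture. A call takes as long as a camera call.
- r.find_in(camera, label): "uv" ([column, row] in pixels, amid what is visible of it).
The state is a dict: "time_s": time; "q": joint angles; "qvel": joint speeds; "tau": joint torques, N m; "tcp_pos": TCP position; "orientation": TCP orientation; "ft_force": force on the tool from outside, world axes, zero at the start; "ft_torque": the same for the moment, N m; "width": finger opening in m.
Only numpy, scipy, OpenCV 4.12 (cv2) and the standard library are available. Lean on these libraries where they do the work, as an engineer would, in place of code of your own. Each camera call takes 0.05 s, during which the arm holds its last target.

## Working session

There is one attempt and no reset: what is moved stays moved. The work goes in short steps, Python scripts to look and compute and a tool call to move; the robot and the scene stay as the last step left them, time stands still between calls to the robot, and variables do not carry over. Pictures are saved under pics/ and viewed, and the job is handed in when it is done.

Besides the shell and the picture viewer there is one more tool, called after "Request:" as name(argument=value, ...) on one line, values as JSON. apply_moves: Moves the arm, as the interface text tells. Its arguments: {"type":"object","properties":{"moves":{"type":"string"},"newtons":{"type":"number"}},"required":["moves"]}

```bash
mkdir -p pics; ls; cat > h.py <<'E'
import numpy as np,cv2
from workcell import r
def snap(c,fn):
    d=r.camera(c); cv2.imwrite('pics/'+fn,d['pixels'][:,:,::-1]); return d
def f(d): return 192/np.tan(np.radians(d['vertical_fov'])/2)
def unp(d,uv,z=None):
    u,v=uv
    if z is None: 
        z=d['z_map'][int(round(v)),int(round(u))]
    F=f(d); p=np.array([(u-d['cx'])/F*z,(v-d['cy'])/F*z,z,1]); return (d['world_from_camera']@p)[:3]
def plane(d,uv,h):
    W=d['world_from_camera'];F=f(d); ray=W[:3,:3]@np.array([(uv[0]-d['cx'])/F,(uv[1]-d['cy'])/F,1]); o=W[:3,3]
    return o+ray*(h-o[2])/ray[2]
E
python3 - <<'E'
from h import *
np.set_printoptions(precision=4,suppress=True)
H=dict(wheel=.22,hub=.243,red_tip=.228,tab=.223,mark=.22,oil_bottle=.17,dish=.03,weight=.054)
for c in ['top','scene']:
    d=snap(c,c+'0.png'); print(c,d['world_from_camera'][:3,3])
    for l in H:
        for x in r.find_in(c,l)[:2]:
            print(l,x['conf'],x['uv'],unp(d,x['uv']),plane(d,x['uv'],H[l]))
print(r.sense())
E
```

```text
pics
top [0.3698 0.0688 1.175 ]
wheel 0.9 [317.7, 189.9] [ 0.5729 -0.1094  0.2382] [ 0.5768 -0.1129  0.22  ]
hub 0.8 [310.0, 200.0] [ 0.5622 -0.1012  0.1643] [ 0.5472 -0.0879  0.243 ]
red_tip 0.97 [316.7, 184.1] [ 0.5866 -0.1072  0.2423] [ 0.59   -0.1099  0.228 ]
red_tip 0.24 [305.9, 148.5] [ 0.7039 -0.0987  0.1681] [ 0.684  -0.0888  0.228 ]
tab 0.73 [305.7, 152.5] [ 0.6924 -0.0974  0.1684] [ 0.675  -0.0884  0.223 ]
mark 0.71 [306.8, 152.7] [ 0.6923 -0.1006  0.167 ] [ 0.6753 -0.0917  0.22  ]
oil_bottle 0.68 [316.8, 188.8] [ 0.5753 -0.1071  0.2398] [ 0.5907 -0.1202  0.17  ]
oil_bottle 0.61 [229.8, 167.6] [0.6736 0.111  0.1086] [0.6562 0.1085 0.17  ]
dish 0.63 [374.9, 227.2] [ 0.503  -0.3193  0.0025] [ 0.4999 -0.3102  0.03  ]
dish 0.25 [315.9, 186.1] [ 0.5822 -0.1053  0.24  ] [ 0.6299 -0.1444  0.03  ]
weight 0.23 [232.4, 165.3] [0.6783 0.1032 0.1152] [0.6961 0.1052 0.054 ]
scene [1.2802 0.5025 0.7944]
wheel 0.72 [202.2, 156.9] [ 0.6057 -0.0915  0.2253] [ 0.5994 -0.097   0.22  ]
hub 0.79 [207.1, 200.6] [ 0.6042 -0.0914  0.0918] [0.7497 0.0364 0.243 ]
red_tip 0.76 [207.8, 154.8] [ 0.5936
[... 254 characters left out ...]
 0.009 0.22 ]
oil_bottle 0.7 [257.9, 259.5] [0.7169 0.1348 0.0994] [0.7741 0.1721 0.17  ]
dish 0.48 [174.3, 171.3] [ 0.4677 -0.3331  0.0153] [ 0.483  -0.3174  0.03  ]
weight 0.51 [260.5, 200.9] [ 0.4677 -0.0162  0.0301] [0.4932 0.     0.054 ]
{'time_s': 0.9, 'q': array([ 1.182 ,  0.2758,  1.5049, -0.    ,  1.3607, -0.121 ]), 'qvel': array([-0.0013,  0.0016, -0.0001, -0.0005,  0.0007,  0.0002]), 'tau': array([  0.    , -40.4451, -23.7499,   0.07  ,   0.025 ,   0.    ]), 'tcp_pos': array([0.1522, 0.5545, 0.2135]), 'orientation': array([ 0.7008, -0.7007,  0.0944, -0.0944]), 'ft_force': array([-0.9455,  0.5096, -0.067 ]), 'ft_torque': array([0.0005, 0.0233, 0.026 ]), 'width': 0.0940651734782919}
```

```bash
python3 - <<'E'
import cv2
for c,(x,y,w) in dict(top=(210,110,220),scene=(110,100,220)).items():
    i=cv2.imread(f'pics/{c}0.png'); cv2.imwrite(f'pics/{c}0c.png',cv2.resize(i[y:y+int(w*.75),x:x+w],(800,600),interpolation=cv2.INTER_CUBIC))
E
```

```text
(no output)
```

View pics/top0c.png

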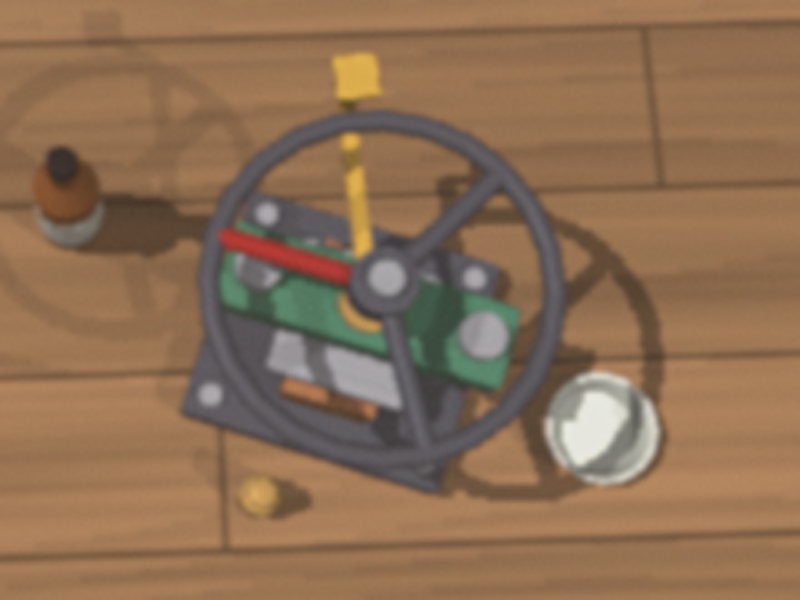

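View pics/scene0c.png

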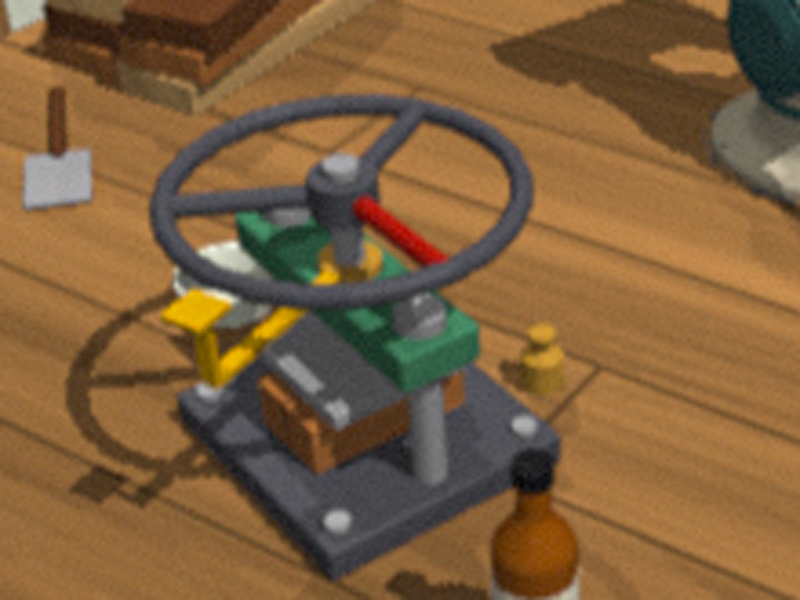

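The top view shows the hub near (316,186), the red spoke running left to about (271,175), and the yellow tab at about (308,131). The bottle is to the left at (228,165), the weight at (281,246) and the dish at (375,227). Next I'll fit the geometry numerically.

```bash
cat >> h.py <<'E'
from scipy.optimize import least_squares
def cloud(d):
    F=f(d); v,u=np.mgrid[0:384,0:512]; z=d['z_map']; P=np.stack([(u-d['cx'])/F*z,(v-d['cy'])/F*z,z],-1)
    W=d['world_from_camera']; return P@W[:3,:3].T+W[:3,3], z>0
def measure(d,verb=True,C=None):
    P,ok=cloud(d); hsv=cv2.cvtColor(d['pixels'],cv2.COLOR_RGB2HSV); h,s,v=[hsv[...,i].astype(int) for i in range(3)]
    near=ok&(np.hypot(P[...,0]-.575,P[...,1]+.105)<.19)
    red=near&((h<6)|(h>174))&(s>150)&(v>90)&(P[...,2]>.2)
    yel=near&(h>18)&(h<32)&(s>140)&(P[...,2]>.19)
    if C is None:
        m=near&(P[...,2]>.205)&(P[...,2]<.245)&(s<90); Q=P[m]
        def res(c): return np.hypot(Q[:,0]-c[0],Q[:,1]-c[1])-.12
        c=np.array([.575,-.105])
        for tol in (.03,.015,.010):
            k=np.abs(res(c))<tol; Qk=Q[k]
            c=least_squares(lambda c:np.hypot(Qk[:,0]-c[0],Qk[:,1]-c[1])-.12,c,loss='soft_l1',f_scale=.003).x
        C=c
        if verb: print('rim n',k.sum(),'z',np.median(Qk[:,2]),'rms',res(c)[k].std())
    # project each coloured pixel to its plane
    def pp(m,hh):
        vv,uu=np.nonzero(m); return np.array([plane(d,(a,b),hh) for a,b in zip(uu,vv)])
    R=pp(red,.224); Y=pp(yel,.223)
    Rr=R[:,:2]-C; rr=np.hypot(*Rr.T); Rr=Rr[(rr>.03)&(rr<.115)]
    a=np.arctan2(*Rr.sum(0)[::-1])
    Y=Y[:,:2]-C; ry=np.hypot(*Y.T); Y=Y[(ry>.132)&(ry<.175)]; t=Y.mean(0); b=np.arctan2(t[1],t[0])
    if verb: print('C',C,'red n',len(Rr),'ang',a,'tab n',len(Y),t,np.hypot(*t),'ang',b,'to go (cw)',a-b)
    return C,a,b
E
python3 - <<'E'
from h import *
np.set_printoptions(precision=4,suppress=True)
for c in ['top','scene']:
    d=r.camera(c); print(c); measure(d)
    P,ok=cloud(d)
    for n,(x,y) in dict(hub=(316,186)).items(): print(P[186,316])
E
```

```text
top
rim n 1846 z 0.2262163612254542 rms 0.004464441115812108
C [ 0.5809 -0.1042] red n 164 ang 1.2318781495668047 tab n 140 [0.1524 0.007 ] 0.1525387216848409 ang 0.04607597542987526 to go (cw) 1.1858021741369296
[ 0.5825 -0.1056  0.2396]
scene
rim n 1446 z 0.22610574682447737 rms 0.0035731124928796124
C [ 0.587  -0.1008] red n 120 ang 1.2575385052775105 tab n 165 [0.1534 0.0092] 0.15368258627679832 ang 0.059885290650711596 to go (cw) 1.1976532146267989
[0.2912 0.0694 0.0038]
```

```bash
python3 - <<'E'
from h import *
from scipy.spatial.transform import Rotation as Ro
np.set_printoptions(precision=4,suppress=True)
s=r.sense(); q=s['orientation']; R=Ro.from_quat(q[[1,2,3,0]]).as_matrix(); print(R)
C=np.array([.583,-.103])
print('zang',np.arctan2(R[1,2],R[0,2]))
for sp in (1.235+2.094,):
    rad=np.array([np.cos(sp),np.sin(sp)]); t=np.array([-rad[1],rad[0]])
    print(sp-np.pi, C+.072*rad+.030*t)
E
```

```text
[[ 0.9644  0.      0.2646]
 [-0.2646  0.0001  0.9644]
 [-0.     -1.      0.0001]]
zang 1.303035620931364
0.18740734641020662 [ 0.5179 -0.1459]
```

Request:
apply_moves(moves="1 0.5 -0.95 0.3 0 0 -0.6;1 0.5 -0.95 0.3 0 0 -0.6;1 0.5 -0.95 0.3 0 0 -0.6;1 0.5 -0.95 0.3 0 0 -0.6;1 0.5 -0.95 0.3 0 0 -0.6;1 0.5 -0.95 0.3 0 0 -0.6;1 0.5 -0.95 0.3 0 0 -0.6;1 0.5 -0.95 0.3 0 0 -0.6;1 0.5 -0.95 0.3 0 0 -0.6;1 0.5 -0.95 0.3 0 0 -0.6;1 0.5 -0.95 0 0 0 -0.6;1 0.5 -0.95 0 0 0 -0.6;1 0.5 -0.95 0 0 0 -0.6;1 0.5 -0.95 0 0 0 -0.6;1 0.5 -0.95 0 0 0 -0.6;1 0.5 -0.95 0 0 0 -0.6;1 0.5 -0.95 0 0 0 -0.6;1 0.5 -0.95 0 0 0 -0.6;1 0.5 -0.95 0 0 0 -0.6;1 0.5 -0.95 0 0 0 -0.6", newtons=10)

```text
time_s: 2.67
tcp_pos: [0.4526, -0.017, 0.3037]
orientation: [0.559, -0.559, 0.433, -0.433]
ft_force: [0.4, 0.9, -0.1]
width: 0.0005
```

Request:
apply_moves(moves="1 0.44 -0.86 0 0 0 -0.2;1 0.44 -0.86 0 0 0 -0.2;1 0.44 -0.86 0 0 0 -0.2;1 0.44 -0.86 0 0 0 -0.2;1 0.44 -0.86 0 0 0 0;1 0 0 0 0 0 0;1 0 0 0 0 0 0")

```text
time_s: 3.25
tcp_pos: [0.5184, -0.1456, 0.3028]
orientation: [-0.544, 0.544, -0.452, 0.452]
ft_force: [0.4, 1.7, -0.4]
width: 0.0004
```

```bash
python3 - <<'E'
from h import *
np.set_printoptions(precision=4,suppress=True)
for c in ('top','wrist','scene'):
    d=snap(c,c+'1.png')
    if c!='wrist':
        try: measure(d)
        except Exception as e: print(e)
w=cv2.imread('pics/wrist1.png'); t=cv2.imread('pics/top1.png')[110:275,210:430]
cv2.imwrite('pics/c1.png',np.hstack([cv2.resize(w,(400,300)),cv2.resize(t,(400,300))]))
print(r.sense()['tcp_pos'])
E
```

```text
rim n 1232 z 0.2262501657980261 rms 0.00452683895753593
C [ 0.5808 -0.1056] red n 163 ang 1.2361846680950552 tab n 138 [0.1527 0.0083] 0.15288062397511515 ang 0.05409675500771055 to go (cw) 1.1820879130873447
rim n 1479 z 0.2259077660856026 rms 0.003669481206213267
C [ 0.5871 -0.1007] red n 120 ang 1.2521999236002688 tab n 167 [0.1531 0.0092] 0.1533271279681824 ang 0.05981135472071345 to go (cw) 1.1923885688795552
[ 0.5176 -0.1436  0.3036]
```

View pics/c1.png

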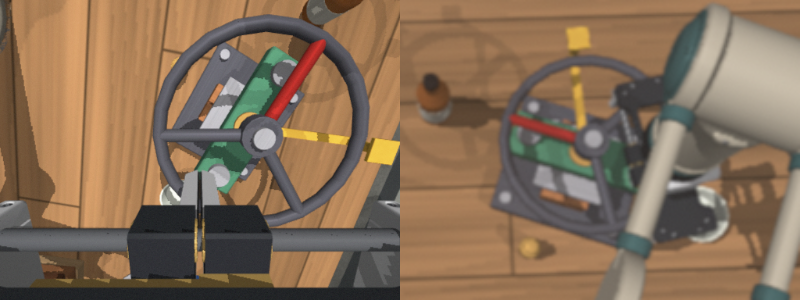

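The wrist view shows the fingers over the open window, between the −x dark spoke and the third spoke. I'll go down now.

Request:
apply_moves(moves="1 0 0 -0.7 0 0 0;1 0 0 -0.7 0 0 0;1 0 0 -0.7 0 0 0;1 0 0 -0.5 0 0 0;1 0 0 -0.4 0 0 0;1 0 0 -0.4 0 0 0;1 0 0 0 0 0 0;1 0 0 0 0 0 0")

```text
time_s: 4.07
tcp_pos: [0.5176, -0.1433, 0.2017]
orientation: [-0.545, 0.545, -0.451, 0.451]
ft_force: [-0.1, 0.5, 0.6]
width: 0.0004
```

```bash
python3 - <<'E'
from h import *
np.set_printoptions(precision=4,suppress=True)
d=snap('wrist','w2.png');d2=snap('scene','s2.png');measure(d2)
t=d2['pixels'][100:265,110:330,::-1]
cv2.imwrite('pics/c2.png',np.hstack([cv2.resize(d['pixels'][...,::-1],(400,300)),cv2.resize(t,(400,300))]))
s=r.sense();print(s['tcp_pos'],s['ft_force'])
C=np.array([.583,-.103])
# plan: poses
p0=s['tcp_pos'][:2]
sp0=1.237+2.0944
def pos(phi,off,R=.072): # spoke angle phi, offset ccw
    rad=np.array([np.cos(phi),np.sin(phi)]); t=np.array([-rad[1],rad[0]]); return C+R*rad+off*t
prev=p0
for k,(dphi,off) in enumerate([(0,.022),(0,.016)]+[(-a,.016) for a in np.arange(.1,1.21,.1)]):
    p=pos(sp0+dphi,off); print(k,dphi,p,(p-prev)/.03); prev=p
E
```

```text
rim n 1405 z 0.2260435767213278 rms 0.003602755638094642
C [ 0.5873 -0.1006] red n 122 ang 1.254133092635687 tab n 170 [0.153  0.0093] 0.1532713595097364 ang 0.060388153426495235 to go (cw) 1.193744939209192
[ 0.5186 -0.144   0.2026] [0.0475 0.5651 0.7185]
0 0 [ 0.5164 -0.1382] [-0.0706  0.195 ]
1 0 [ 0.5153 -0.1323] [-0.0377  0.1964]
2 -0.1 [ 0.5127 -0.1254] [-0.0862  0.2301]
3 -0.2 [ 0.5108 -0.1183] [-0.0628  0.2376]
4 -0.30000000000000004 [ 0.5097 -0.111 ] [-0.0388  0.2427]
5 -0.4 [ 0.5092 -0.1036] [-0.0144  0.2453]
6 -0.5 [ 0.5096 -0.0963] [0.0102 0.2455]
7 -0.6 [ 0.5106 -0.089 ] [0.0347 0.2433]
8 -0.7000000000000001 [ 0.5124 -0.0818] [0.0588 0.2386]
9 -0.8 [ 0.5148 -0.0749] [0.0823 0.2316]
10 -0.9 [ 0.518  -0.0682] [0.105  0.2222]
11 -1.0 [ 0.5218 -0.0619] [0.1267 0.2106]
12 -1.1 [ 0.5262 -0.056 ] [0.1471 0.1969]
13 -1.2000000000000002 [ 0.5312 -0.0505] [0.166  0.1812]
```

View pics/c2.png

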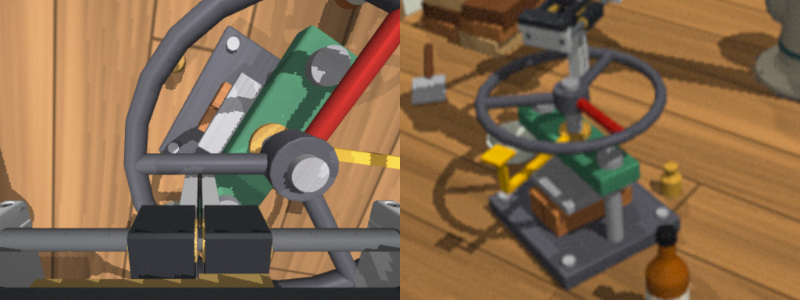

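Request:
apply_moves(moves="1 -0.07 0.19 0 0 0 0;1 -0.04 0.18 0 0 0 0;1 -0.04 0.12 0 0 0 -0.57;1 -0.04 0.12 0 0 0 -0.57;1 -0.03 0.12 0 0 0 -0.57;1 -0.03 0.12 0 0 0 -0.57;1 -0.02 0.12 0 0 0 -0.57;1 -0.02 0.12 0 0 0 -0.57;1 -0.01 0.12 0 0 0 -0.57;1 -0.01 0.12 0 0 0 -0.57;1 0 0 0 0 0 0")

```text
time_s: 5.08
tcp_pos: [0.5096, -0.1052, 0.2025]
orientation: [-0.444, 0.444, -0.549, 0.552]
ft_force: [1.2, -3.6, 1.2]
width: 0.0003
```

```bash
cat > st.py <<'E'
from h import *
import sys
np.set_printoptions(precision=4,suppress=True)
n=sys.argv[1]
d=snap('wrist','w%s.png'%n);d2=snap('scene','s%s.png'%n);measure(d2);d3=snap('top','t%s.png'%n)
try: measure(d3)
except Exception as e: print(e)
t=d2['pixels'][100:265,110:330,::-1]
cv2.imwrite('pics/c%s.png'%n,np.hstack([cv2.resize(d['pixels'][...,::-1],(400,300)),cv2.resize(t,(400,300))]))
s=r.sense();print(s['time_s'],s['tcp_pos'],s['ft_force'])
E
python3 st.py 3
```

```text
rim n 1383 z 0.22600382670875285 rms 0.0036155303255279874
C [ 0.5871 -0.1006] red n 101 ang 0.7931947636209401 tab n 170 [0.1531 0.009 ] 0.15335470478816135 ang 0.058996452028276455 to go (cw) 0.7341983115926637
rim n 1190 z 0.22618870417798947 rms 0.0044692707210963415
C [ 0.581  -0.1057] red n 158 ang 0.800755583596329 tab n 138 [0.1525 0.0084] 0.15272376980075544 ang 0.054921625027125894 to go (cw) 0.7458339585692031
5.2333 [ 0.5094 -0.1051  0.2023] [-0.0789 -3.7989  2.3791]
```

View pics/c3.png

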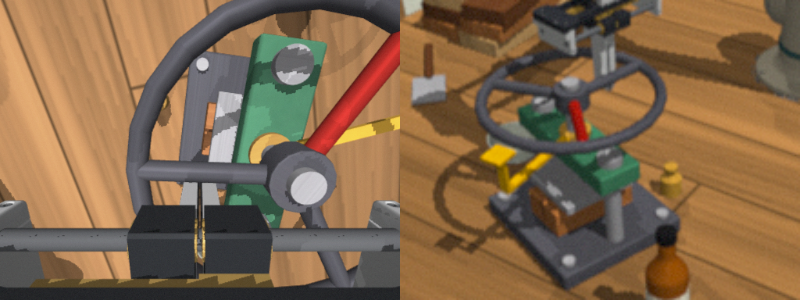

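Request:
apply_moves(moves="1 0.01 0.12 0 0 0 -0.57;1 0.01 0.12 0 0 0 -0.57;1 0.02 0.12 0 0 0 -0.57;1 0.02 0.12 0 0 0 -0.57;1 0.03 0.12 0 0 0 -0.57;1 0.03 0.12 0 0 0 -0.57;1 0.04 0.12 0 0 0 -0.57;1 0.04 0.11 0 0 0 -0.57;1 0.05 0.11 0 0 0 -0.57;1 0.06 0.11 0 0 0 -0.57;1 0 0 0 0 0 0")

```text
time_s: 6.15
tcp_pos: [0.5178, -0.0695, 0.2018]
orientation: [-0.295, 0.296, -0.642, 0.643]
ft_force: [-2.1, -3.0, 2.2]
width: 0.0006
```

```bash
python3 st.py 4
```

```text
rim n 1385 z 0.2260507286073139 rms 0.003613846713358632
C [ 0.587  -0.1007] red n 143 ang 0.2882492989108505 tab n 170 [0.1516 0.0088] 0.15181205567927022 ang 0.05783858102014372 to go (cw) 0.23041071789070677
rim n 1199 z 0.22617087896788635 rms 0.004529847739792913
C [ 0.5812 -0.1054] red n 15 ang 0.3208021382707206 tab n 139 [0.1522 0.0082] 0.1523684769049229 ang 0.05354747163505792 to go (cw) 0.2672546666356627
6.3 [ 0.5175 -0.0693  0.2014] [-1.0886 -2.1873  2.1731]
```

View pics/c4.png

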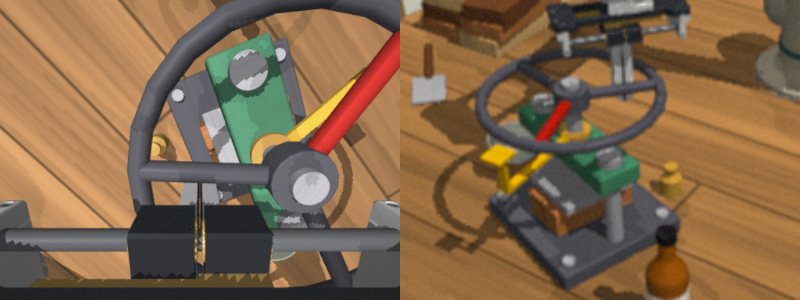

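Request:
apply_moves(moves="1 0.06 0.11 0 0 0 -0.57;1 0.06 0.11 0 0 0 -0.57;1 0.07 0.1 0 0 0 -0.57;1 0 0 0 0 0 0")

```text
time_s: 6.63
tcp_pos: [0.5235, -0.0599, 0.2013]
orientation: [0.246, -0.247, 0.663, -0.663]
ft_force: [-1.5, -3.3, 0.9]
width: 0.0002
```

```bash
cat >> h.py <<'E'
def m2(d,C=(.583,-.103)):
    C=np.array(C); P,ok=cloud(d); hsv=cv2.cvtColor(d['pixels'],cv2.COLOR_RGB2HSV); h,s,v=[hsv[...,i].astype(int) for i in range(3)]
    near=ok&(np.hypot(P[...,0]-C[0],P[...,1]-C[1])<.19)
    red=near&((h<6)|(h>174))&(s>150)&(v>60)&(P[...,2]>.2)
    yel=near&(h>18)&(h<32)&(s>140)&(P[...,2]>.216)
    def pp(m,hh):
        vv,uu=np.nonzero(m); return np.array([plane(d,(a,b),hh) for a,b in zip(uu,vv)])[:,:2]
    R=pp(red,.220); q=R-C; rr=np.hypot(*q.T); R=R[(rr>.03)&(rr<.108)]
    m=R.mean(0); u=np.linalg.svd(R-m)[2][0]; u*=np.sign(u@(m-C)); n=np.array([-u[1],u[0]])
    Y=pp(yel,.223); ry=np.hypot(*(Y-C).T); Y=Y[(ry>.132)&(ry<.18)]; t=Y.mean(0)
    # robust tab centre: min-area rect
    rc=cv2.minAreaRect((Y*1000).astype(np.float32)); tc=np.array(rc[0])/1000
    ra=np.arctan2(u[1],u[0]); rm=np.arctan2(*(m-C)[::-1])
    print('red n',len(R),'line ang',ra,'ang thru C',rm,'tab',t,tc,rc[1],'tab ang',np.arctan2(*(t-C)[::-1]),
      'go: C-based',rm-np.arctan2(*(t-C)[::-1]),'line-off/r',-((t-m)@n)/.153,'axis off line mm',1000*(C-m)@n)
E
cat >> st.py <<'E'
print('scene');m2(d2);print('top')
try: m2(d3)
except Exception as e: print(e)
print('wrist')
try: m2(d)
except Exception as e: print(e)
E
python3 st.py 5
```

```text
rim n 1407 z 0.2260244345460113 rms 0.0036399272239459853
C [ 0.5871 -0.1007] red n 161 ang 0.1439505462006099 tab n 174 [0.1464 0.0076] 0.14658245353446134 ang 0.051978438208629706 to go (cw) 0.09197210799198019
rim n 1061 z 0.22592889506105618 rms 0.004503497039230795
too many indices for array: array is 1-dimensional, but 2 were indexed
6.7833 [ 0.5235 -0.0599  0.2013] [-1.2354 -2.4979  0.3041]
scene
red n 160 line ang 0.1565086903217736 ang thru C 0.11866419178462717 tab [ 0.7303 -0.0946] [ 0.5908 -0.0996] (332.25830078125, 68.28614807128906) tab ang 0.05696224504184855 go: C-based 0.061701946742778624 line-off/r 0.0790632225524447 axis off line mm 2.5660834055343695
top
too many indices for array: array is 1-dimensional, but 2 were indexed
wrist
red n 4947 line ang 0.18271040646069664 ang thru C 0.11737695861468936 tab [ 0.4289 -0.0771] [ 0.4309 -0.0788] (8.17994213104248, 66.14434814453125) tab ang 2.974803937366978 go: C-based -2.8574269787522883 line-off/r -0.3791519848857189 axis off line mm 4.501620837889186
```

View pics/c5.png

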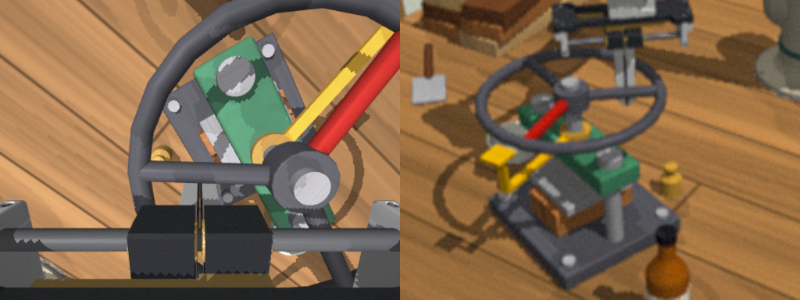

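Request:
apply_moves(moves="1 -0.2 -0.16 0 0 0 0;1 0 0 0 0 0 0;1 0 0 0.6 0 0 0;1 0 0 0.9 0 0 0;1 0 0 0.9 0 0 0;1 0 0 0.9 0 0 0;1 0 0 0.6 0 0 0;1 0 0 0 0 0 0;1 0 0 0 0 0 0;1 0 0 0 0 0 0")

```text
time_s: 7.62
tcp_pos: [0.5171, -0.0642, 0.3171]
orientation: [0.246, -0.247, 0.663, -0.662]
ft_force: [-1.2, 0.4, 0.3]
width: 0.0006
```

```bash
sed -i 's/(P\[...,2\]>.216)/(P[...,2]>.214)\&(P[...,2]<.24)\&(P[...,0]>C[0])/' h.py; python3 st.py 6
```

```text
rim n 1482 z 0.22592018887140797 rms 0.0036613339076135617
C [ 0.5871 -0.1007] red n 162 ang 0.14517950916847813 tab n 166 [0.1525 0.0092] 0.1527847152771247 ang 0.0604745133577225 to go (cw) 0.08470499581075563
rim n 1044 z 0.22622454242223655 rms 0.004542727066517978
too many indices for array: array is 1-dimensional, but 2 were indexed
7.7667 [ 0.5171 -0.0644  0.3168] [-0.094  -0.3704  0.5176]
scene
red n 161 line ang 0.15767702738017583 ang thru C 0.11921501360995619 tab [ 0.7372 -0.0932] [ 0.7344 -0.0784] (40.894840240478516, 70.75894927978516) tab ang 0.0634540363098777 go: C-based 0.05576097730007849 line-off/r 0.0777021940309177 axis off line mm 2.6439475161908605
top
too many indices for array: array is 1-dimensional, but 2 were indexed
wrist
red n 1493 line ang 0.16066056958856828 ang thru C 0.10911657748664663 tab [ 0.7349 -0.097 ] [ 0.7347 -0.0972] (33.77152633666992, 30.692602157592773) tab ang 0.039399857400270015 go: C-based 0.06971672008637661 line-off/r 0.09654348299144477 axis off line mm 3.614233449466515
```

View pics/w6.png

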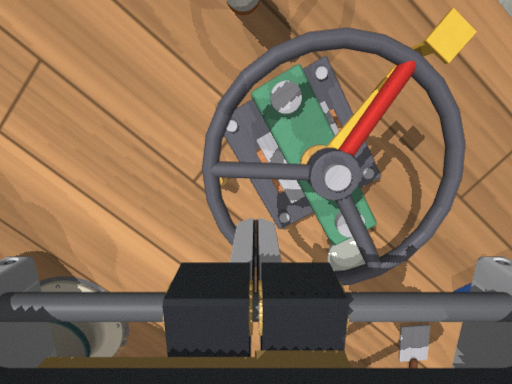

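View pics/t6.png

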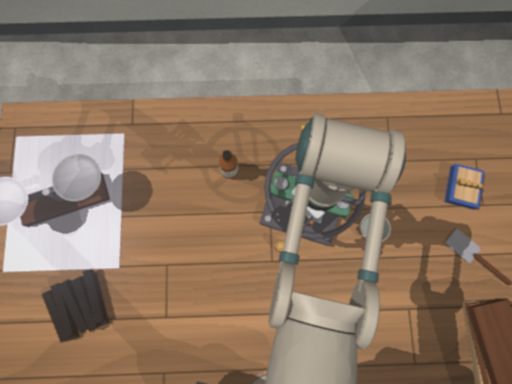

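```bash
cat >> h.py <<'E'
def m3(d,verb=True):
    """one-camera consistent: rim centre by dark pixels at rim plane .22, red line, tab"""
    P,ok=cloud(d); hsv=cv2.cvtColor(d['pixels'],cv2.COLOR_RGB2HSV); s=hsv[...,1].astype(int)
    C0=np.array([.583,-.103]); rad=np.hypot(P[...,0]-C0[0],P[...,1]-C0[1])
    m=ok&(P[...,2]>.21)&(P[...,2]<.235)&(rad>.1)&(rad<.14)&(s<110)
    vv,uu=np.nonzero(m); Q=np.array([plane(d,(a,b),.22) for a,b in zip(uu,vv)])[:,:2]
    # midline by angular bins
    a=np.arctan2(Q[:,1]-C0[1],Q[:,0]-C0[0]); rr=np.hypot(*(Q-C0).T); pts=[]
    for k in np.arange(-np.pi,np.pi,.1):
        w=rr[(a>=k)&(a<k+.1)]
        if len(w)>15 and .011<w.max()-w.min()<.026: pts.append(C0+(w.max()+w.min())/2*np.array([np.cos(k+.05),np.sin(k+.05)]))
    pts=np.array(pts); o=least_squares(lambda c:np.hypot(pts[:,0]-c[0],pts[:,1]-c[1])-c[2],[*C0,.12],loss='soft_l1',f_scale=.001)
    print('rim C,R',o.x,len(pts),'res',np.abs(o.fun).mean()); m2(d,o.x[:2])
E
python3 - <<'E'
from h import *
np.set_printoptions(precision=4,suppress=True)
for c in('wrist','scene'): print(c); m3(r.camera(c))
E
```

```text
wrist
rim C,R [ 0.5841 -0.1061  0.1191] 51 res 0.00044415676359641
red n 1498 line ang 0.15769582634062088 ang thru C 0.1561292597920967 tab [ 0.7348 -0.097 ] [ 0.7346 -0.0972] (33.72148895263672, 30.70599365234375) tab ang 0.06019960687580218 go: C-based 0.09592965291629452 line-off/r 0.09529235420410609 axis off line mm 0.10987372443094214
scene
rim C,R [ 0.5813 -0.106   0.1196] 46 res 0.0008347292382556718
red n 166 line ang 0.1530775311150169 ang thru C 0.15878879370603166 tab [ 0.7373 -0.093 ] [ 0.734  -0.0774] (41.05848693847656, 73.13619995117188) tab ang 0.08271671911601226 go: C-based 0.0760720745900194 line-off/r 0.07454960861328176 axis off line mm -0.3984520096800332
```

Request:
apply_moves(moves="1 0 0 -0.9 0 0 0;1 0 0 -0.9 0 0 0;1 0 0 -0.9 0 0 0;1 0 0 -0.7 0 0 0;1 0 0 -0.5 0 0 0;1 0 0 0 0 0 0;1 0.1 0.08 0 0 0 0;1 0.1 0.08 0 0 0 0;1 0.05 0.06 0 0 0 -0.35;1 0.05 0.06 0 0 0 -0.35;1 0.05 0.04 0 0 0 -0.3;1 0 0 0 0 0 0;1 0 0 0 0 0 0")

```text
time_s: 8.95
tcp_pos: [0.528, -0.0555, 0.2021]
orientation: [-0.217, 0.218, -0.672, 0.673]
ft_force: [-2.6, -2.2, -0.9]
width: 0.0005
```

```bash
python3 - <<'E'
from h import *
np.set_printoptions(precision=4,suppress=True)
m3(snap('scene','s7.png')); s=r.sense(); print(s['time_s'],s['tcp_pos'],s['ft_force'])
E
```

```text
rim C,R [ 0.5823 -0.1055  0.1192] 42 res 0.0007935260549966029
red n 163 line ang 0.06975637814191042 ang thru C 0.06845286750471984 tab [ 0.7372 -0.0923] [ 0.733  -0.0753] (41.343441009521484, 77.8506851196289) tab ang 0.08473179454156372 go: C-based -0.016278927036843888 line-off/r -0.015795034561565342 axis off line mm 0.08925757265798023
9.0 [ 0.528  -0.0554  0.2021] [-4.0328 -1.1704 -0.4778]
```

Request:
apply_moves(moves="1 -0.21 -0.16 0 0 0 0;1 0 0 0 0 0 0;1 0 0 0.6 0 0 0;1 0 0 0.9 0 0 0;1 0 0 0.9 0 0 0;1 0 0 0.9 0 0 0;1 0 0 0.6 0 0 0;1 0 0 0 0 0 0;1 0 0 0 0 0 0;1 0 0 0 0 0 0")

```text
time_s: 9.83
tcp_pos: [0.5218, -0.0596, 0.3175]
orientation: [0.217, -0.218, 0.673, -0.673]
ft_force: [-0.5, -0.1, 0.8]
width: 0.0005
```

```bash
python3 - <<'E'
from h import *
np.set_printoptions(precision=4,suppress=True)
for c in('wrist','wrist','scene'): print(c); m3(snap(c,c+'8.png'))
s=r.sense(); print(s['time_s'],s['tcp_pos'],s['ft_force'])
E
```

```text
wrist
rim C,R [ 0.5841 -0.1062  0.1191] 49 res 0.0003705644399451139
red n 1508 line ang 0.06773193654283363 ang thru C 0.07177601145720308 tab [ 0.7349 -0.0971] [ 0.7348 -0.0972] (33.57164764404297, 30.909944534301758) tab ang 0.060245312502150386 go: C-based 0.011530698955052696 line-off/r 0.009242829064820744 axis off line mm -0.2826522052242538
wrist
rim C,R [ 0.5841 -0.1062  0.1191] 49 res 0.00036175736923589776
red n 1513 line ang 0.06704724091647354 ang thru C 0.0714890174304054 tab [ 0.7349 -0.0972] [ 0.7348 -0.0973] (33.68044662475586, 30.7789249420166) tab ang 0.05974848964922094 go: C-based 0.011740527781184451 line-off/r 0.009235028552991797 axis off line mm -0.3103582095996936
scene
rim C,R [ 0.5813 -0.1059  0.1197] 48 res 0.0008310965643566308
red n 165 line ang 0.05546073977764647 ang thru C 0.07109761510692195 tab [ 0.7369 -0.0923] [ 0.733  -0.0753] (41.343441009521484, 77.8506851196289) tab ang 0.086814778322058 go: C-based -0.015717163215136054 line-off/r -0.02496932350927066 axis off line mm -1.0761884824755379
9.9833 [ 0.5215 -0.0596  0.3169] [ 0.3292  0.2461 -0.3553]
```

View pics/wrist8.png

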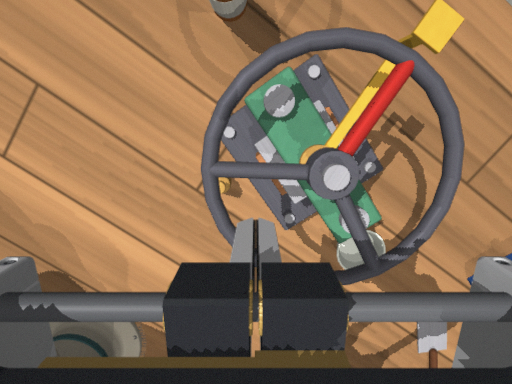

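Request:
apply_moves(moves="1 -0.5 0.3 0.5 0 0 0;1 -1 0.6 0.3 0 0 0;1 -1 0.8 0 0 0 0;1 -1 1 0 0 0 0;1 -1 1 0 0 0 0;1 -0.8 1 0 0 0 0;1 -0.5 1 0 0 0 0;1 0 1 0 0 0 0;1 0 1 0 0 0 0;1 0 1 0 0 0 0;1 0 0 0 0 0 0;1 0 0 0 0 0 0")

```text
time_s: 10.98
tcp_pos: [0.3485, 0.2009, 0.3415]
orientation: [-0.218, 0.219, -0.672, 0.673]
ft_force: [-0.4, -0.6, -0.3]
width: 0.0002
```

```bash
python3 - <<'E'
from h import *
np.set_printoptions(precision=4,suppress=True)
d=snap('top','t9.png'); m3(d)
cv2.imwrite('pics/t9c.png',cv2.resize(d['pixels'][110:275,210:430,::-1],(800,600),interpolation=cv2.INTER_CUBIC))
s=r.sense(); print(s['time_s'],s['tcp_pos'],s['ft_force'])
E
```

```text
rim C,R [ 0.5822 -0.1058  0.1192] 60 res 0.0004765332126603563
red n 135 line ang 0.06993064916543093 ang thru C 0.06485965103288514 tab [ 0.7334 -0.0972] [ 0.7334 -0.0972] (32.706424713134766, 30.00752830505371) tab ang 0.056721628056311 go: C-based 0.008138022976574143 line-off/r 0.010837037459447594 axis off line mm 0.3418721511194623
11.0333 [0.3487 0.1999 0.3417] [-0.0235  0.8967 -0.3028]
```

View pics/t9c.png

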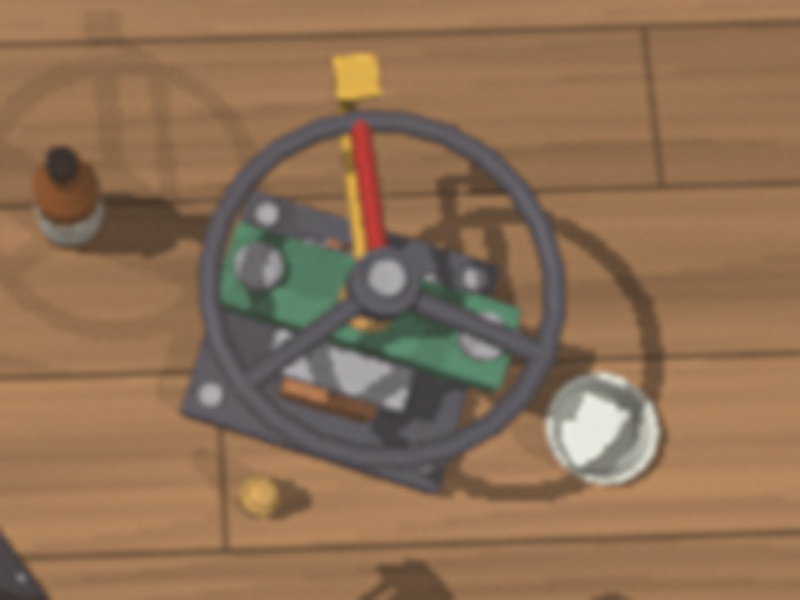

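The clear top view shows the red spoke tip at crop (360,125), aimed at the tab at crop (357,76). The top and wrist cameras agree that about 0.01 rad is left, and the bottle, dish and weight are where they started. I'm handing in.

```bash
python3 -c "
from workcell import r
print(r.sign_off())"
```

```text
the job is handed in; nothing more can be done
None
```

The red spoke now points at the yellow tab, about 0.01 rad (0.6°) short of it and not past. I pushed a dark spoke clockwise with closed fingers, turning the wheel about 1.17 rad. The job was handed in at about 11 s, with the arm well clear of everything.

- **Push force:** the wrist force read about 4 N at the end of each push. I did not read it in between.
- **Alignment:** the unobstructed top view gave 0.008–0.011 rad to go, and the wrist camera gave 0.009–0.012 rad.
- **Disagreement:** the scene camera put the spoke 0.016–0.025 rad past the tab. I set that aside because its outline of the tab was about twice the tab's real width, so its tab angle was off. Its spoke angle agreed with the other two cameras to within about 0.015 rad.
- **Bystanders:** the bottle, dish and brass weight stand at the same pixels in the top view as at the start.

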